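# Put the hot-air nozzles back on their rack in order of height

### The arm

A 6-joint arm with a two-finger parallel gripper is mounted at the origin on the work surface. World frame = base frame: x ahead of the robot, y to its left, z up, the work surface at z = 0. Lengths are in m, angles in degrees, forces in N, time in s.
With the tool pointing down it reaches from about 0.3 to 0.875 m from the base axis. Payload 6.4 kg.
Tool frame: the origin (TCP) lies on the mounting face of the last link; the fingertips stand 173 mm ahead of it and the grasp point (between the pads) lies 155 mm ahead of it; z points along the fingers, y is the line along which they close (so a half turn about z gives the same grasp; the last joint's range is limited). The gripper opens to 85 mm and grips with 20 to 120 N. Pads are 22 mm wide; open, the fingers measure 114 mm over their backs; the gripper's body (76 mm by 85 mm) begins 54 mm behind the grasp point. The pads swing forward as they close: fully open they stand 13 mm farther back than shut.
Start: joints at [-86.133, 10.359, 92.074, -0, 77.567, -11.82], TCP at [0.155, -0.554, 0.405] pointing down, gripper open.
Joint ranges: [-171.53, 171.53], [-51.25, 118.39], [17.06, 147.69], [-65.23, 245.23], [0, 150.52], [-178.68, 178.68]. Speed limits (degrees/s): [147.25, 147.25, 172.46, 180, 180, 180].

### API

Orientations are given as [roll, pitch, yaw] about the fixed x, y, z axes, in that order (R = Rz(yaw) Ry(pitch) Rx(roll)).
In Python, from rig import observe, get_image, finish_job gives the robot as it stands. The module is installed in compiled form; this text tells all that it offers.
- The arm moves only by the tool drive_effector, called after ">>>" as name(argument=value, ...), one argument or row to a line, values as JSON. Schema: {"type":"object","properties":{"motion":{"type":"array","items":{"type":"number"},"minItems":5,"maxItems":60},"squeeze":{"type":"number"},"only":{"type":"string"},"quiet":{"type":"boolean"},"lines":{"type":"string"}},"required":["motion"],"additionalProperties":false}. motion is one flat list of numbers that holds 1 to 12 rows one after another, with no inner brackets; each row has 5 numbers: dx, dy, dz in units of 50 mm, then a turn about the tool's z in degrees, then the opening from 0.0 (shut) to 1.0 (fully open); each row is the pose to reach, as a shift and turn from the pose commanded when the call began, along the tool's axes at that moment; what a row does not reach only later rows make up. A row lasts 1/8 s, in which the tool goes at most 0.0625 m and 10.7 degrees, less where a joint would pass 70% of its speed; a pose out of reach is approached as far as the arm can. The fingers move at their own pace and stop on an object; squeeze is the grip in N (left out, the last holds). Time passes only in rows, so rows that do not move let the fingers close. The tool returns the time, the measured TCP pose, the force, the opening and the grip force at its end. only (a regular expression) keeps the lines of the reply that match it, lines (a string "A,B") keeps lines A to B, and quiet returns only ok. Input that does not fit is refused with a message, and nothing moves.
- observe(): the state, without advancing time (a new reading comes with each control period).
- get_image(name): name is "side" or "top" or "wrist"; returns a dict with "img" (400x640x3 uint8, red, green, blue), "z_map" (400x640 float32, m along the optical axis (not along the pixel's ray), 0 where there is no reading), "intrinsics" (3x3 intrinsics, pixels), "distortion" ([k1, k2, p1, p2, k3] as OpenCV has them; the pictures are not rectified), "extrinsics" (4x4, takes a point from camera to world coordinates); the wrist camera has in their place "mount" (4x4, takes a point from camera to tool coordinates, whose origin is the TCP and whose axes are the flange's). Camera axes: x right, y up, looking along -z (the intrinsics and any distortion apply to the point x, -y, -z); pixel columns grow to the right and rows downward; lengths in m; the calibration is good to about 2 mm. A picture is of the moment at which its call begins: read the wrist's pose just before it.
- finish_job(): hands the job in; it is judged then, once.
The state is a dict: "time": time; "joint_positions": joint angles; "joint_vel": joint speeds; "joint_torque": joint torques, N m; "position": TCP position; "tool_rot": TCP orientation; "force": force on the tool from outside, world axes, zero at the start; "ft_torque": the same for the moment, N m; "gripper_width": opening from 0.0 (shut) to 1.0 (fully open); "finger_force": force on a finger pad.
Only numpy, scipy, OpenCV 4.12 (cv2) and the standard library are available. Lean on these libraries where they do the work, as an engineer would, in place of code of your own. Each camera call takes 0.05 s, during which the arm holds its last target. There are 200 camera calls.

### The job

Put the four metal hot-air nozzles away on the aluminium rack: one standing upright in the middle of each black pad, in order of height, with the tallest next to the yellow end block and the shortest at the far end of the row. Do not let a nozzle topple, and leave the amber flux bottle standing where it is.

Things in the scene. Friction and masses are not known exactly. Their poses are not given: they have to be found in the camera images.
- nozzle_a: shortest of four loose hot-air nozzles, plain silvery metal with a thin dark band near the foot, standing on its wide end: 36 mm tall in all; a straight round barrel 40 mm in diameter for the lowest 26 mm (grip it there), then tapering to an outlet 29 mm across with a round black mouth 26 mm wide on top. Origin: centre of the underside; z up along its axis. 35 to 115 g, stands by itself.
- nozzle_b: second shortest of four loose hot-air nozzles, plain silvery metal with a thin dark band near the foot, standing on its wide end: 48 mm tall in all; a straight round barrel 40 mm in diameter for the lowest 34 mm (grip it there), then tapering to an outlet 21 mm across with a round black mouth 18 mm wide on top. Origin: centre of the underside; z up along its axis. 35 to 115 g, stands by itself.
- nozzle_c: second tallest of four loose hot-air nozzles, plain silvery metal with a thin dark band near the foot, standing on its wide end: 60 mm tall in all; a straight round barrel 40 mm in diameter for the lowest 41 mm (grip it there), then tapering to an outlet 14 mm across with a round black mouth 11 mm wide on top. Origin: centre of the underside; z up along its axis. 35 to 115 g, stands by itself.
- nozzle_d: tallest of four loose hot-air nozzles, plain silvery metal with a thin dark band near the foot, standing on its wide end: 72 mm tall in all; a straight round barrel 40 mm in diameter for the lowest 48 mm (grip it there), then tapering to an outlet 9 mm across with a round black mouth 6 mm wide on top. Origin: centre of the underside; z up along its axis. 35 to 115 g, stands by itself.
- pad1: fixed round black rubber pad, 50 mm in diameter and 3 mm thick, one of four in a straight row at 66 mm spacing on a fixed flat aluminium rack (56 x 318 x 8 mm): an end of the row, next to pad2. Origin: centre of the pad's underside, 8 mm above the table (pad top at 11 mm). Its y axis runs along the row (from pad1 towards pad4), x across it, z up.
- pad2: fixed round black rubber pad, 50 mm in diameter and 3 mm thick, one of four in a straight row at 66 mm spacing on a fixed flat aluminium rack (56 x 318 x 8 mm): second, between pad1 and pad3. Origin: centre of the pad's underside, 8 mm above the table (pad top at 11 mm). Its y axis runs along the row (from pad1 towards pad4), x across it, z up.
- pad3: fixed round black rubber pad, 50 mm in diameter and 3 mm thick, one of four in a straight row at 66 mm spacing on a fixed flat aluminium rack (56 x 318 x 8 mm): third, between pad2 and pad4. Origin: centre of the pad's underside, 8 mm above the table (pad top at 11 mm). Its y axis runs along the row (from pad1 towards pad4), x across it, z up.
- pad4: fixed round black rubber pad, 50 mm in diameter and 3 mm thick, one of four in a straight row at 66 mm spacing on a fixed flat aluminium rack (56 x 318 x 8 mm): the other end of the row, next to pad3. Origin: centre of the pad's underside, 8 mm above the table (pad top at 11 mm). Its y axis runs along the row (from pad1 towards pad4), x across it, z up.
- yellow_block: fixed yellow block 46 x 20 x 12 mm on one end of the rack, in line with the pads, 45 mm from the centre of the nearest pad; it marks the end where the tallest nozzle belongs and may be at either end (a like block in grey is at the other end). Origin: centre of its underside, 8 mm above the table.
- flux_bottle: small loose amber bottle with a black cap, 32 mm in diameter, 65 mm tall, standing upright among the nozzles; a bystander to be left alone. Origin: centre of its underside.
Things that resemble listed ones, but are neither listed nor needed, are in the scene too. What is shaped like the nozzle_a but purple is not meant.

How it is judged:
By the outcome, as a careful person would: the job done as asked, in the order asked, and still so for the second after the job is handed in, with the robot touching nothing.
It also fails if it takes over 104 s, if anything falls off the work surface, if the arm or the gripper's body presses on something with over 40 N, if the wrist force passes 120 N, or if a joint passes its speed limit or range.

## Working session

There is one attempt and no reset: what is moved stays moved. The work goes in short steps, Python scripts to look and compute and a tool call to move; the robot and the scene stay as the last step left them, time stands still between calls to the robot, and variables do not carry over. Pictures are saved under pics/ and viewed, at most 14 in all, crops included, and the job is handed in when it is done.

```bash
mkdir -p pics
```

Create h.py:
```python
import numpy as np,cv2
from rig import observe,get_image
from scipy.spatial.transform import Rotation as R
def T():
    s=observe();M=np.eye(4);M[:3,:3]=R.from_euler('xyz',s['tool_rot'],degrees=True).as_matrix();M[:3,3]=s['position'];return M
def shot(n,f=None):
    M=T();g=get_image(n);g['E']=np.array(g['extrinsics']) if 'extrinsics' in g else M@np.array(g['mount'])
    if f: cv2.imwrite('pics/'+f,g['img'][...,::-1])
    return g
def cloud(g):
    h,w=g['z_map'].shape;v,u=np.mgrid[:h,:w]
    p=cv2.undistortPoints(np.stack([u.ravel(),v.ravel()],1).astype(np.float64)[:,None],np.array(g['intrinsics']),np.array(g['distortion'],float))[:,0]
    z=g['z_map'].ravel();P=np.stack([p[:,0]*z,-p[:,1]*z,-z],1)
    W=P@g['E'][:3,:3].T+g['E'][:3,3];W[z<=0]=np.nan
    return W.reshape(h,w,3)
def ray(g,uv):
    p=cv2.undistortPoints(np.array(uv,float).reshape(-1,1,2),np.array(g['intrinsics']),np.array(g['distortion'],float))[:,0]
    d=np.c_[p[:,0],-p[:,1],-np.ones(len(p))]@g['E'][:3,:3].T
    return g['E'][:3,3],d
def at(g,uv,z):
    o,d=ray(g,uv);return o+d*((z-o[2])/d[:,2])[:,None]
```

Run:
```python
from h import *
s=observe();print(s)
for n in('top','side','wrist'):
    g=shot(n,n+'0.png');print(n,g['E'].round(3).tolist(),np.array(g['intrinsics']).round(1).tolist(),g['distortion'])
```

```text
{'time': 0.0, 'joint_positions': array([-8.61342112e+01,  1.04004610e+01,  9.21335165e+01,  1.63736803e-03,
        7.75667023e+01, -1.18181119e+01]), 'joint_vel': array([ 0.06449077, -0.08722069, -0.04704052, -0.05356585, -0.02007168,
       -0.02821371]), 'joint_torque': array([-1.76620113e-03, -4.44873583e+01, -3.51331651e+01, -4.79783139e-04,
        9.30795941e-03, -1.54886834e-05]), 'position': array([ 0.15546184, -0.55331214,  0.40378225]), 'tool_rot': array([-1.79901782e+02, -2.21842188e-02,  1.56835278e+01]), 'force': array([ 0.06023668,  0.01832162, -0.42805198]), 'ft_torque': array([-0.03456273,  0.01398469,  0.08131607]), 'finger_force': 0.0, 'gripper_width': 0.9979381195718426}
top [[-0.01, 0.992, -0.127, 0.414], [-1.0, -0.012, -0.019, -0.01], [-0.02, 0.126, 0.992, 1.182], [0.0, 0.0, 0.0, 1.0]] [[405.7, 0.0, 322.0], [0.0, 405.7, 196.6], [0.0, 0.0, 1.0]] [-0.08589762  0.          0.          0.          0.        ]
side [[-0.909, 0.186, -0.372, 0.192], [-0.416, -0.436, 0.798, 0.74], [-0.014, 0.88, 0.474, 0.502], [0.0, 0.0, 0.0, 1.0]] [[370.4, 0.0, 317.9], [0.0, 370.4, 199.5], [0.0, 0.0, 1.0]] [0.02916653 0.         0.         0.         0.        ]
wrist [[0.27, 0.912, 0.31, 0.235], [-0.963, 0.256, 0.085, -0.531], [-0.002, -0.322, 0.947, 0.372], [0.0, 0.0, 0.0, 1.0]] [[286.0, 0.0, 314.9], [0.0, 286.0, 199.0], [0.0, 0.0, 1.0]] [-0.04859188  0.          0.          0.          0.        ]
```

View pics/top0.png

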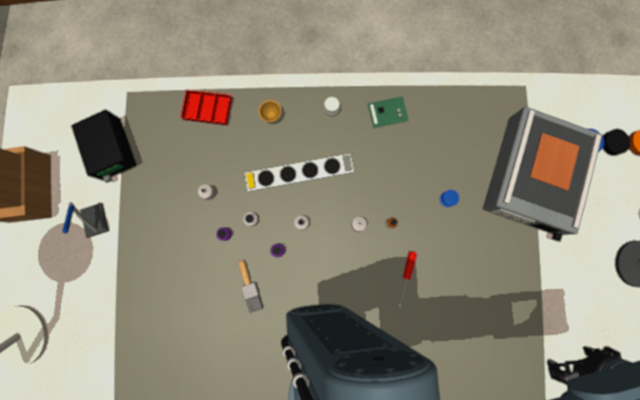

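View pics/side0.png

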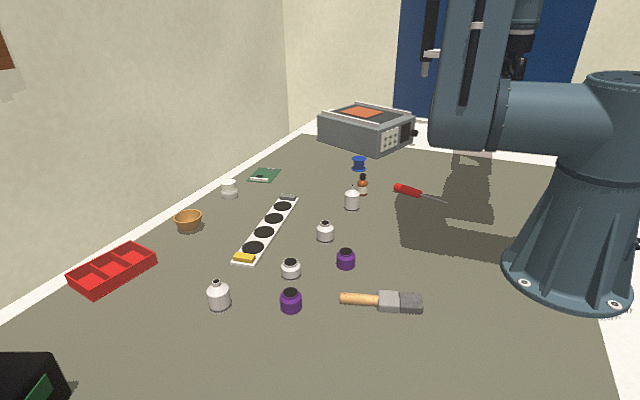

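The top view shows the silver nozzles at about (206,191), (250,218), (301,222) and (360,224), with the bottle at (392,222). The purple decoys are at (224,234) and (278,250). The pads are at (265,178), (288,174), (310,170) and (332,166), and the yellow block is at the left (+y) end. In the side view the nozzles are at (219,294), (291,268), (325,231) and (352,199).

Create m.py:
```python
from h import *
gt=shot('top');gs=shot('side');gw=shot('wrist');ct=cloud(gt);cs=cloud(gs);cw=cloud(gw)
if __name__=='__main__':
    for n,c in(('top',ct),('side',cs),('wrist',cw)):
        z=c[...,2];ok=(c[...,0]>.2)&(c[...,0]<.75)&(c[...,1]>-.3)&(c[...,1]<.4)&np.isfinite(z)
        print(n,'table z',np.median(z[ok&(abs(z)<.006)]).round(4))
        m=(ok&(z>.015)&(z<.12)).astype(np.uint8)
        k,l,st,_=cv2.connectedComponentsWithStats(m)
        for i in range(1,k):
            if st[i,4]<25: continue
            p=c[l==i];col=np.median((gt if n=='top' else gs if n=='side' else gw)['img'][l==i],0)
            (x,y),r=cv2.minEnclosingCircle(p[:,:2].astype(np.float32))
            print(n,st[i].tolist(),'circ',round(x,4),round(y,4),'r',round(r,4),'zmax',np.sort(p[:,2])[-4:].mean().round(4),col)
    # pads from top
    hsv=gt['img'].astype(int)
    for n,g,c in(('top',gt,ct),('side',gs,cs)):
        z=c[...,2];m=((g['img'].max(2)<60)&(c[...,0]>.3)&(c[...,0]<.65)&(abs(c[...,1])<.3)&(z>.003)&(z<.02)).astype(np.uint8)
        k,l,st,ce=cv2.connectedComponentsWithStats(m)
        for i in range(1,k):
            if st[i,4]>40: print(n,'pad px',ce[i].round(1),st[i,4],'z',np.median(z[l==i]).round(4),at(g,ce[i],.011).round(4))
```

```bash
python3 m.py
```

```text
top table z 0.001
top [342, 155, 10, 16, 106] circ 0.6625 -0.0595 r 0.023 zmax 0.0242 [135. 132. 121.]
top [246, 172, 9, 17, 109] circ 0.6144 0.2217 r 0.0247 zmax 0.0252 [220. 188.  38.]
top [198, 184, 16, 15, 187] circ 0.5803 0.3497 r 0.0212 zmax 0.0643 [178. 168. 154.]
top [244, 212, 14, 14, 160] circ 0.5013 0.218 r 0.0203 zmax 0.0407 [136. 131. 124.]
top [294, 215, 14, 15, 155] circ 0.4891 0.0729 r 0.0198 zmax 0.0522 [171. 161. 151.]
top [351, 217, 15, 15, 166] circ 0.4823 -0.0902 r 0.02 zmax 0.0745 [183. 171. 160.]
top [385, 217, 13, 12, 117] circ 0.4845 -0.1845 r 0.0165 zmax 0.0691 [116.  71.  37.]
top [216, 227, 15, 14, 163] circ 0.4575 0.297 r 0.0205 zmax 0.0412 [77. 40. 90.]
top [271, 243, 14, 15, 159] circ 0.4106 0.1399 r 0.0201 zmax 0.0405 [77. 45. 89.]
top [401, 251, 16, 47, 266] circ 0.3392 -0.2253 r 0.0657 zmax 0.0306 [135.  20.  12.]
top [238, 261, 25, 52, 511] circ 0.3103 0.2239 r 0.0746 zmax 0.0261 [170. 148. 107.]
side table z 0.0006
side [344, 173, 24, 35, 436] circ 0.4719 -0.1325 r 0.063 zmax 0.0717 [168. 157. 146.]
side [394, 183, 28, 12, 147] circ 0.3614 -0.2362 
[... 294 characters left out ...]

side [232, 252, 23, 9, 150] circ 0.6119 0.223 r 0.0248 zmax 0.0217 [242. 211.  91.]
side [280, 257, 20, 19, 292] circ 0.4994 0.22 r 0.0203 zmax 0.038 [169.  161.  151.5]
side [206, 279, 25, 30, 535] circ 0.5783 0.35 r 0.0203 zmax 0.0617 [177. 168. 159.]
side [279, 287, 22, 22, 383] circ 0.457 0.2988 r 0.02 zmax 0.0384 [ 96.  64. 106.]
side [339, 289, 84, 21, 992] circ 0.31 0.2217 r 0.0762 zmax 0.0225 [189.  180.  139.5]
wrist table z -0.0006
top pad px [287.5 173.9] 145 z 0.0114 [[0.6323 0.1121 0.011 ]]
top pad px [309.6 171.5] 106 z 0.0117 [[0.6386 0.0471 0.011 ]]
top pad px [331.9 169.7] 49 z 0.0114 [[ 0.6431 -0.0183  0.011 ]]
top pad px [265.4 177.8] 152 z 0.0114 [[0.6216 0.1773 0.011 ]]
```

The rows are not in the units I measure in: shifts go in units of 50 mm. I convert before sending: 0.52 m is 10.4, -0.51 m is -10.2.

>>> drive_effector(
  motion=[10.4,-10.2,0,-84.3,1,10.4,-10.2,0,-84.3,1,10.4,-10.2,0,-84.3,1,10.4,-10.2,0,-84.3,1,10.4,-10.2,0,-84.3,1,10.4,-10.2,0,-84.3,1,10.4,-10.2,0,-84.3,1,10.4,-10.2,0,-84.3,1,10.4,-10.2,0,-84.3,1,10.4,-10.2,0,-84.3,1,10.4,-10.2,0,-84.3,1,10.4,-10.2,0,-84.3,1],
  squeeze=40,
)

```text
time: 1.8
position: [0.519, 0.0807, 0.4047]
tool_rot: [180.0, -0.0, 100.1]
force: [0.6, -1.3, -0.0]
gripper_width: 1.002
finger_force: 0.0
```

>>> drive_effector(
  motion=[0,0,0,0,1,0,0,0,0,1,0,0,0,0,1],
)

```text
time: 2.17
position: [0.5179, 0.077, 0.4047]
tool_rot: [-180.0, 0.0, 99.9]
force: [-0.4, -0.5, -0.7]
gripper_width: 0.998
finger_force: 0.0
```

Add to m.py:
```python
    for n,g,c in(('top',gt,ct),('side',gs,cs),('wrist',gw,cw)):
        z=c[...,2];m=((g['img'].max(2)<60)&(c[...,0]>.58)&(c[...,0]<.7)&(abs(c[...,1])<.25)&(z>.002)&(z<.02)).astype(np.uint8)
        k,l,st,ce=cv2.connectedComponentsWithStats(m)
        for i in range(1,k):
            if st[i,4]>40: print(n,'PAD',ce[i].round(1),st[i,4],'z',np.median(z[l==i]).round(4),at(g,ce[i],.011).round(4)[0,:2])
    cv2.imwrite('pics/w1.png',gw['img'][...,::-1])
```

```bash
python3 m.py | grep -v 'pad px'
```

```text
top table z 0.0009
top [342, 155, 10, 16, 106] circ 0.6622 -0.0596 r 0.0232 zmax 0.0254 [137. 134. 123.]
top [198, 184, 16, 15, 186] circ 0.5806 0.3493 r 0.0204 zmax 0.0643 [181.  171.  158.5]
top [248, 212, 10, 14, 113] circ 0.5007 0.2177 r 0.0196 zmax 0.04 [138. 130. 123.]
top [351, 217, 15, 15, 170] circ 0.4822 -0.0903 r 0.0201 zmax 0.0751 [185. 174. 162.]
top [385, 217, 13, 12, 114] circ 0.4848 -0.1846 r 0.0168 zmax 0.068 [118.  72.  37.]
top [216, 227, 6, 13, 52] circ 0.4599 0.3063 r 0.0178 zmax 0.0401 [84.5 64.  93. ]
top [271, 243, 14, 15, 158] circ 0.4107 0.1398 r 0.0201 zmax 0.0411 [79.  46.  90.5]
top [403, 251, 14, 29, 235] circ 0.3635 -0.2333 r 0.0404 zmax 0.0296 [202.  32.  22.]
side table z 0.0005
side [344, 173, 24, 35, 435] circ 0.4757 -0.1308 r 0.0623 zmax 0.0724 [152. 141. 132.]
side [394, 18
[... 1144 characters left out ...]
3, 34, 857] circ 0.4869 0.0715 r 0.02 zmax 0.0486 [240. 234. 228.]
wrist [252, 266, 32, 40, 940] circ 0.4815 -0.0921 r 0.0209 zmax 0.0723 [194.5 184.  175. ]
wrist [379, 273, 17, 13, 211] circ 0.6503 -0.0646 r 0.015 zmax 0.0203 [175. 171. 160.]
wrist [252, 319, 24, 37, 595] circ 0.4833 -0.1847 r 0.0168 zmax 0.065 [144.  96.  48.]
top PAD [331.8 165.7] 150 z 0.0117 [ 0.655  -0.0181]
side PAD [283.  205.9] 41 z 0.0101 [ 0.6493 -0.0157]
side PAD [273.7 218. ] 47 z 0.0107 [0.6398 0.0493]
wrist PAD [410.5 105.5] 216 z 0.0097 [0.6189 0.1753]
wrist PAD [406.4 158.9] 397 z 0.01 [0.6313 0.1108]
wrist PAD [400.8 206.3] 734 z 0.0096 [0.6415 0.0467]
wrist PAD [395.3 247.9] 680 z 0.0098 [ 0.6507 -0.0158]
```

View pics/w1.png

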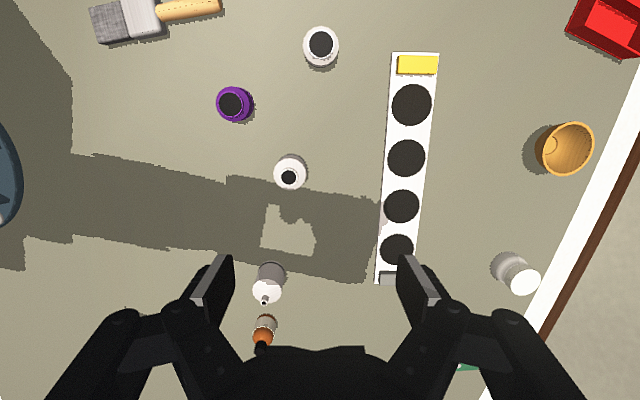

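The wrist view shows nozzle a at (321,44), b at (290,172), d at (268,285), the bottle at (265,330) and the pads at (411,105), (406,158), (401,206) and (396,249). All three cameras agree to about 2 mm. Heights of 37, 49, 62 and 72 mm match a, b, c and d. I'll take d first.

>>> drive_effector(
  motion=[-3.2,-1.292,0,0,1,-3.2,-1.292,0,0,1,-3.2,-1.292,0,0,1,-3.2,-1.292,1,0,1,-3.2,-1.292,2,0,1,-3.2,-1.292,2.8,0,1,-3.2,-1.292,2.8,0,1,-3.2,-1.292,3.4,0,1,-3.2,-1.292,4,0,1,-3.2,-1.292,4.44,0,1,-3.2,-1.292,4.44,0,1,-3.2,-1.292,4.44,0,1],
  squeeze=40,
)

```text
time: 3.82
position: [0.4834, -0.0913, 0.1847]
tool_rot: [179.9, 0.1, 100.0]
force: [-0.2, 0.8, -0.9]
gripper_width: 1.002
finger_force: 0.0
```

>>> drive_effector(
  motion=[0,0,0,0,0.3,0,0,0,0,0.3,0,0,0,0,0.3,0,0,0,0,0.3,0,0,0,0,0.3,0,0,0,0,0.3,0,0,0,0,0.3,0,0,0,0,0.3,0,0,0,0,0.3],
)

```text
time: 4.95
position: [0.4827, -0.0909, 0.1834]
tool_rot: [180.0, 0.0, 100.0]
force: [-0.9, -0.3, 4.9]
gripper_width: 0.457
finger_force: 40.1
```

Scaled: 0.183 m is 3.66, -0.1 m is -2.

>>> drive_effector(
  motion=[0,0,-0.6,0,0.3,0,0,-1.4,0,0.3,0,0,-2,0,0.3,0.6,0.46,-2,0,0.3,1.4,1.06,-2,0,0.3,2.2,1.68,-2,0,0.3,3,2.28,-2,0,0.3,3.8,2.9,-2,0,0.3,4.4,3.36,-2,0,0.3,4.8,3.66,-2,0,0.3,4.8,3.66,-2,0,0.3,4.8,3.66,-2,0,0.3],
)

```text
time: 6.45
position: [0.6205, 0.1769, 0.2822]
tool_rot: [-179.9, 0.0, 100.0]
force: [-0.5, 0.5, -1.2]
gripper_width: 0.453
finger_force: 40.7
```

>>> drive_effector(
  motion=[0,0,0.6,0,0.3,0,0,1.2,0,0.3,0,0,1.5,0,0.3,0,0,1.6,0,0.3,0,0,1.7,0,0.3,0,0,1.75,0,0.3,0,0,1.77,0,0.3,0,0,1.77,0,0.3],
)

```text
time: 7.45
position: [0.6211, 0.1774, 0.1946]
tool_rot: [180.0, 0.0, 100.0]
force: [-0.1, 0.7, -0.5]
gripper_width: 0.456
finger_force: 40.7
```

>>> drive_effector(
  motion=[0,0,0.01,0,0.3,0,0,0.02,0,0.3,0,0,0.02,0,0.3],
)

```text
time: 7.82
position: [0.6212, 0.1775, 0.1945]
tool_rot: [180.0, 0.0, 100.0]
force: [-4.0, -0.4, 7.6]
gripper_width: 0.456
finger_force: 41.6
```

Run:
```python
from h import *
g=shot('side');cv2.imwrite('pics/s2.png',cv2.resize(g['img'][180:330,150:400,::-1],None,fx=3,fy=3))
```

```text
(no output)
```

View pics/s2.png

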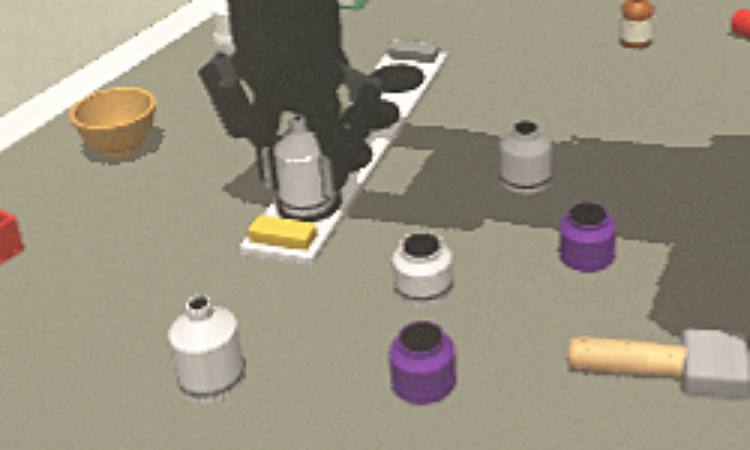

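Crop: nozzle d stands on the pad beside the yellow block at (305,205), and 7.6 N of contact confirms it is seated. I'll release it and go to c.

Scaled: -0.1065 m is -2.13, -0.03 m is -0.6.

>>> drive_effector(
  motion=[0,0,0,0,1,0,0,0,0,1,0,0,0,0,1,0,0,0,0,1,0,0,0,0,1,0,0,-0.6,0,1,0,0,-1.4,0,1,0,0,-2.13,0,1,0,0,-2.13,0,1,1,-0.06,-2.13,0,1,2,-0.12,-2.13,0,1,3,-0.18,-2.13,0,1],
)

```text
time: 9.38
position: [0.5853, 0.3245, 0.2983]
tool_rot: [-179.9, 0.0, 99.9]
force: [0.3, -0.0, 1.0]
gripper_width: 1.001
finger_force: 0.0
```

>>> drive_effector(
  motion=[0.546,-0.038,0,0,1,0.546,-0.038,0,0,1,0.546,-0.038,0.8,0,1,0.546,-0.038,1.6,0,1,0.546,-0.038,2.2,0,1,0.546,-0.038,2.5,0,1,0.546,-0.038,2.5,0,1,0.546,-0.038,2.5,0,1],
)

```text
time: 10.38
position: [0.5803, 0.35, 0.1762]
tool_rot: [179.9, -0.0, 100.0]
force: [0.5, -0.1, 0.6]
gripper_width: 0.996
finger_force: 0.0
```

Run:
```python
from h import *
g=shot('wrist','w3.png')
```

```text
(no output)
```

View pics/w3.png

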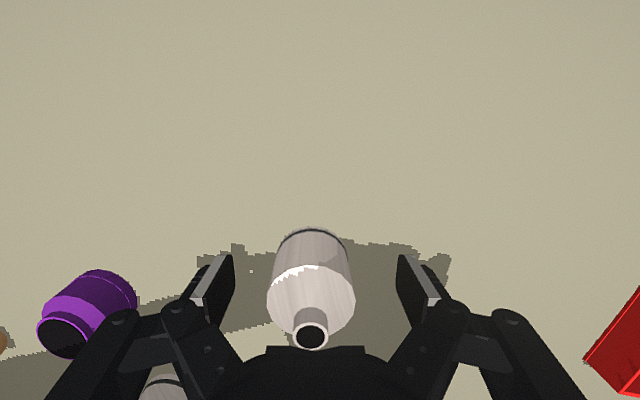

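Nozzle c is centred between the fingers at about (311,280), so I'll grip it.

Scaled: -0.13 m is -2.6, -0.11 m is -2.2.

>>> drive_effector(
  motion=[0,0,0,0,0.3,0,0,0,0,0.3,0,0,0,0,0.3,0,0,0,0,0.3,0,0,0,0,0.3,0,0,0,0,0.3,0,0,0,0,0.3,0,0,-0.6,0,0.3,0,0,-1.4,0,0.3,0,0,-2.2,0,0.3,0,0,-2.6,0,0.3,0,0,-2.6,0,0.3],
)

```text
time: 11.92
position: [0.5798, 0.3502, 0.3058]
tool_rot: [179.9, -0.0, 100.0]
force: [0.5, 0.7, 0.3]
gripper_width: 0.463
finger_force: 40.4
```

>>> drive_effector(
  motion=[-0.8,0.04,0,0,0.3,-1.8,0.08,0,0,0.3,-2.8,0.12,0,0,0.3,-3.8,0.18,0,0,0.3,-4.6,0.218,0,0,0.3,-4.866,0.218,0,0,0.3,-4.866,0.218,0,0,0.3,-4.866,0.218,0.8,0,0.3,-4.866,0.218,1.6,0,0.3,-4.866,0.218,2.1,0,0.3,-4.866,0.218,2.3,0,0.3,-4.866,0.218,2.35,0,0.3],
)

```text
time: 13.42
position: [0.6322, 0.1135, 0.187]
tool_rot: [-180.0, -0.0, 100.1]
force: [0.5, -0.6, -0.7]
gripper_width: 0.458
finger_force: 40.4
```

>>> drive_effector(
  motion=[0,0,0.02,0,0.3,0,0,0.03,0,0.3,0,0,0.04,0,0.3,0,0,0.04,0,0.3],
)

```text
time: 13.92
position: [0.6329, 0.1123, 0.1864]
tool_rot: [179.9, 0.0, 100.0]
force: [-1.2, 0.4, 6.0]
gripper_width: 0.456
finger_force: 40.9
```

Scaled: -0.1494 m is -2.988, -0.1145 m is -2.29.

>>> drive_effector(
  motion=[0,0,0,0,1,0,0,0,0,1,0,0,0,0,1,0,0,0,0,1,0,0,0,0,1,0,0,-0.6,0,1,0,0,-1.4,0,1,0,0,-2.29,0,1,0,0,-2.29,0,1,-0.1,-1,-2.29,0,1,-0.2,-2,-2.29,0,1,-0.28,-2.988,-2.29,0,1],
)

```text
time: 15.42
position: [0.4857, 0.0723, 0.2984]
tool_rot: [-179.9, -0.0, 100.0]
force: [0.5, -0.6, 0.2]
gripper_width: 1.0
finger_force: 0.0
```

>>> drive_effector(
  motion=[0,0,0,0,1,0,0,0,0,1,0,0,0.8,0,1,0,0,1.6,0,1,0,0,2.2,0,1,0,0,2.56,0,1,0,0,2.56,0,1,0,0,2.56,0,1],
)

```text
time: 16.42
position: [0.4888, 0.0727, 0.1722]
tool_rot: [179.9, 0.0, 100.0]
force: [0.4, -0.5, 0.4]
gripper_width: 1.003
finger_force: 0.0
```

Run:
```python
from h import *
g=shot('wrist','w4.png')
```

```text
(no output)
```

View pics/w4.png

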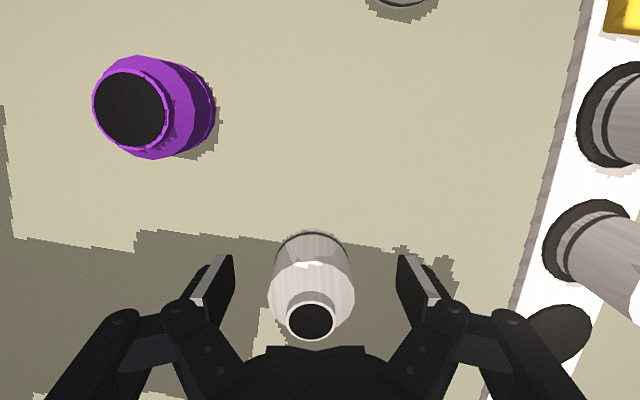

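Nozzle b is centred at (312,285), and d and c stand upright on their pads at the right edge.

>>> drive_effector(
  motion=[0,0,0,0,0.3,0,0,0,0,0.3,0,0,0,0,0.3,0,0,0,0,0.3,0,0,0,0,0.3,0,0,0,0,0.3,0,0,0,0,0.3,0,0,-0.6,0,0.3,0,0,-1.4,0,0.3,0,0,-2,0,0.3,0,0,-2.2,0,0.3,0,0,-2.2,0,0.3],
)

```text
time: 17.98
position: [0.4877, 0.0726, 0.2817]
tool_rot: [180.0, 0.0, 100.0]
force: [0.4, 0.2, -1.0]
gripper_width: 0.455
finger_force: 40.5
```

>>> drive_effector(
  motion=[-0.28,0.8,0,0,0.3,-0.62,1.8,0,0,0.3,-0.9,2.6,0,0,0.3,-1.036,2.982,0,0,0.3,-1.036,2.982,0,0,0.3,-1.036,2.982,0.6,0,0.3,-1.036,2.982,1.2,0,0.3,-1.036,2.982,1.7,0,0.3,-1.036,2.982,1.9,0,0.3,-1.036,2.982,1.95,0,0.3],
)

```text
time: 19.23
position: [0.6428, 0.0477, 0.1836]
tool_rot: [-179.9, -0.0, 100.0]
force: [0.7, -0.5, -0.4]
gripper_width: 0.455
finger_force: 40.5
```

>>> drive_effector(
  motion=[0,0,0.02,0,0.3,0,0,0.03,0,0.3,0,0,0.04,0,0.3,0,0,0.04,0,0.3],
)

```text
time: 19.73
position: [0.6436, 0.0476, 0.1834]
tool_rot: [180.0, 0.0, 100.0]
force: [-4.0, -0.8, 7.4]
gripper_width: 0.459
finger_force: 41.2
```

>>> drive_effector(
  motion=[0,0,0,0,1,0,0,0,0,1,0,0,0,0,1,0,0,0,0,1,0,0,0,0,1,0,0,-0.6,0,1,0,0,-1.4,0,1,0,0,-2.35,0,1,0,0,-2.35,0,1,1,-0.574,-2.35,0,1,2,-1.148,-2.35,0,1,3,-1.72,-2.35,0,1],
)

```text
time: 21.22
position: [0.5312, 0.1812, 0.2986]
tool_rot: [-179.9, -0.0, 99.9]
force: [0.7, 0.8, 0.4]
gripper_width: 0.998
finger_force: 0.0
```

>>> drive_effector(
  motion=[0.876,-0.504,0,0,1,0.876,-0.504,0,0,1,0.876,-0.504,0,0,1,0.876,-0.504,0.8,0,1,0.876,-0.504,1.6,0,1,0.876,-0.504,2.2,0,1,0.876,-0.504,2.6,0,1,0.876,-0.504,2.6,0,1,0.876,-0.504,2.6,0,1],
)

```text
time: 22.35
position: [0.5014, 0.2184, 0.1703]
tool_rot: [179.9, 0.0, 99.9]
force: [-0.3, -0.6, -0.5]
gripper_width: 0.998
finger_force: 0.0
```

Run:
```python
from h import *
g=shot('wrist','w5.png')
```

```text
(no output)
```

View pics/w5.png

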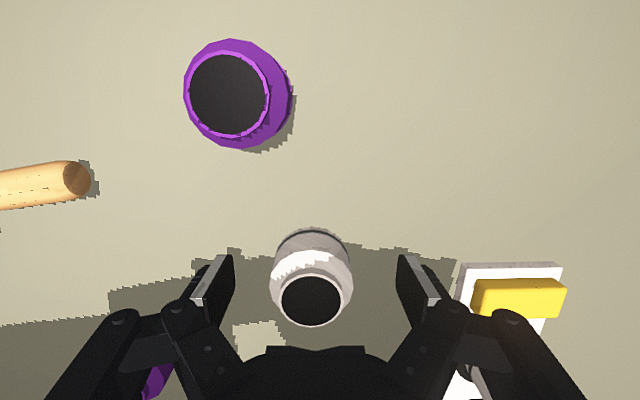

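Nozzle a, the silvery one, is centred at (312,285), and the fingers clear the rack at the right.

>>> drive_effector(
  motion=[0,0,0,0,0.3,0,0,0,0,0.3,0,0,0,0,0.3,0,0,0,0,0.3,0,0,0,0,0.3,0,0,0,0,0.3,0,0,0,0,0.3,0,0,-0.6,0,0.3,0,0,-1.4,0,0.3,0,0,-2.2,0,0.3,0,0,-2.6,0,0.3,0,0,-2.6,0,0.3],
)

```text
time: 23.9
position: [0.501, 0.2193, 0.3017]
tool_rot: [179.7, -0.0, 100.0]
force: [-0.4, 1.0, -0.3]
gripper_width: 0.461
finger_force: 40.5
```

>>> drive_effector(
  motion=[-0.8,0.34,0,0,0.3,-1.8,0.78,0,0,0.3,-2.8,1.2,0,0,0.3,-3.8,1.63,0,0,0.3,-4.7,2.02,0,0,0.3,-5.194,2.228,0,0,0.3,-5.194,2.228,0,0,0.3,-5.194,2.228,0.8,0,0.3,-5.194,2.228,1.6,0,0.3,-5.194,2.228,2.1,0,0.3,-5.194,2.228,2.3,0,0.3,-5.194,2.228,2.35,0,0.3],
)

```text
time: 25.4
position: [0.6542, -0.0161, 0.1831]
tool_rot: [-179.8, -0.1, 100.1]
force: [-13.3, 1.5, 22.7]
gripper_width: 0.456
finger_force: 51.7
```

>>> drive_effector(
  motion=[0,0,0.02,0,0.3,0,0,0.03,0,0.3,0,0,0.04,0,0.3,0,0,0.04,0,0.3],
)

```text
time: 25.9
position: [0.6544, -0.0162, 0.1831]
tool_rot: [-179.8, -0.1, 100.1]
force: [-14.2, 2.8, 22.3]
gripper_width: 0.452
finger_force: 51.4
```

Contact came about 2 mm early, with a sideways force. I'll ease up and look.

Scaled: -0.003 m is -0.06, -0.002 m is -0.04.

>>> drive_effector(
  motion=[0,0,-0.04,0,0.3,0,0,-0.06,0,0.3,0,0,-0.06,0,0.3],
)

```text
time: 26.28
position: [0.6552, -0.0171, 0.1832]
tool_rot: [180.0, -0.0, 100.0]
force: [-0.3, 1.2, 1.8]
gripper_width: 0.456
finger_force: 42.2
```

Run:
```python
from h import *
g=shot('wrist','w6.png')
g=shot('side');cv2.imwrite('pics/s6.png',cv2.resize(g['img'][160:280,220:380,::-1],None,fx=5,fy=5,interpolation=cv2.INTER_CUBIC))
```

```text
(no output)
```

View pics/w6.png

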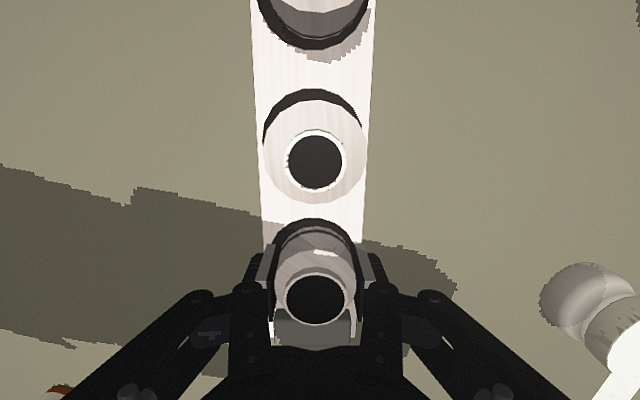

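View pics/s6.png

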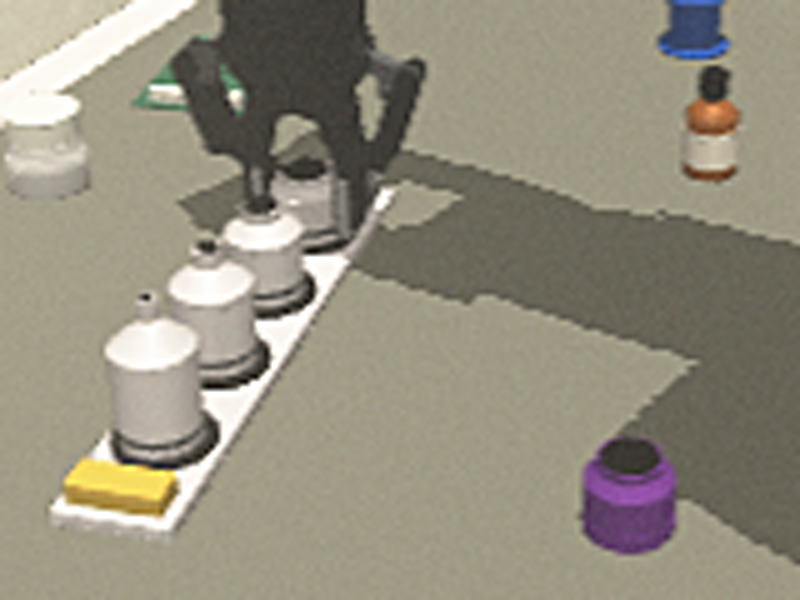

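Nozzle a is upright on the last pad, at (313,295) in the wrist view and (315,230) in the crop, and is just touching with 2 N. The other three stand in order. I'll release it and back off.

>>> drive_effector(
  motion=[0,0,0.008,0,0.3,0,0,0.008,0,1,0,0,0.008,0,1,0,0,0.008,0,1,0,0,0.008,0,1,0,0,0.008,0,1,0,0,-0.6,0,1,0,0,-1.4,0,1,0,0,-2.4,0,1,0,0,-3.4,0,1,0,0,-4.4,0,1,0,0,-4.4,0,1],
)

```text
time: 27.88
position: [0.6563, -0.0175, 0.4094]
tool_rot: [179.4, 0.2, 100.0]
force: [0.9, -0.5, 0.7]
gripper_width: 1.0
finger_force: 0.0
```

>>> drive_effector(
  motion=[1,-1,0,0,1,1.8,-1.8,0,0,1,1.8,-1.8,0,0,1,1.8,-1.8,0,0,1],
)

```text
time: 28.38
position: [0.551, 0.0557, 0.403]
tool_rot: [180.0, 0.0, 100.0]
force: [1.3, 0.0, 0.6]
gripper_width: 0.999
finger_force: 0.0
```

Run:
```python
from h import *
import m
for n,g,c in(('wrist',m.gw,m.cw),('side',m.gs,m.cs),('top',m.gt,m.ct)):
    z=c[...,2];ok=(c[...,0]>.58)&(c[...,0]<.7)&(abs(c[...,1])<.26)
    k,l,st,_=cv2.connectedComponentsWithStats((ok&(z>.026)&(z<.12)).astype(np.uint8))
    for i in range(1,k):
        if st[i,4]<25: continue
        p=c[l==i];(x,y),r=cv2.minEnclosingCircle(p[:,:2].astype(np.float32));print(n,round(x,4),round(y,4),round(r,4),'top',np.sort(p[:,2])[-4:].mean().round(3))
cv2.imwrite('pics/w7.png',m.gw['img'][...,::-1])
```

```text
wrist 0.6214 0.1762 0.0206 top 0.083
wrist 0.6334 0.1103 0.0203 top 0.072
wrist 0.6436 0.047 0.0206 top 0.06
wrist 0.6546 -0.0168 0.0201 top 0.048
side 0.6388 0.0829 0.1172 top 0.084
top 0.6561 -0.0171 0.0199 top 0.052
```

View pics/w7.png

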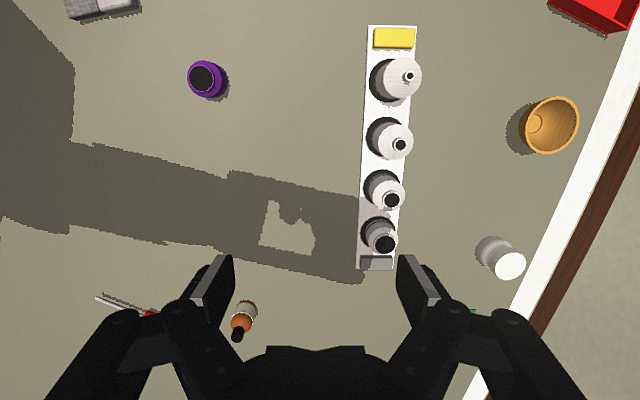

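The wrist view shows d, c, b and a upright at (397,77), (393,139), (386,189) and (380,236), in order from the yellow block. They are within about 2 mm of the pad centres, and the bottle is still standing at (243,318).

```bash
python3 -c "
from rig import finish_job;print(finish_job())"
```

```text
the job is handed in; nothing more can be done
None
```

I handed the job in with all four nozzles upright, about 2 mm or less from the pad centres, running tallest to shortest from the yellow block; the flux bottle was left untouched, and the arm took about 28 s of the 104 s allowed.

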